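# Stack spacer rings on a mandrel, widest first

### The arm

A 6-joint arm with a two-finger parallel gripper is mounted at the origin on a cart in front of the work surface, level with it; the furniture and walls round the work are solid. World frame = base frame: x ahead of the robot, y to its left, z up, the work surface at z = 0. Lengths are in mm, angles in degrees, forces in N, time in s.
With the tool pointing down it reaches from about 350 to 850 mm from the base axis. Payload 8.1 kg.
Tool frame: the origin (TCP) lies at the very end of the fingers, on their centre line; the grasp point (between the pads) lies 19 mm behind it; z points along the fingers, y is the direction in which the jaws open and shut (so a half turn about z gives the same grasp; the last joint's range is limited). The gripper opens to 85 mm and grips with 20 to 120 N. Pads are 22 mm wide; open, the fingers measure 114 mm over their backs; the gripper's body (76 mm by 85 mm) begins 54 mm behind the grasp point. The pads swing forward as they close: fully open they stand 13 mm farther back than shut.
Start: joints at [67.128, 7.471, 85.268, -0, 87.261, -4.893], TCP at [185.184, 570.712, 231.292] pointing down, gripper open.
Joint ranges: [-169.43, 169.43], [-51.17, 129.36], [1.28, 143.12], [-76.62, 256.62], [0, 156.53], [-152.29, 152.29]. Speed limits (degrees/s): [136.94, 136.94, 159.86, 180, 180, 180].

### API

Orientations are given as [roll, pitch, yaw] about the fixed x, y, z axes, in that order (R = Rz(yaw) Ry(pitch) Rx(roll)).
In Python, from bench import readout, eyes, workorder, cut_out, tip_of gives the robot as it stands.
- The arm moves only by the shell command python3 -m inch 'ROWS' [OPENING] [FORCE]. ROWS is JSON, one flat list of numbers, 4 for each row, row after row: the shift along the tool's x, y, z in m, then the turn about the tool's z in degrees. In form: [tx, ty, tz, yaw, tx, ty, tz, yaw, ...]. A call has exactly 10 rows; each row shifts and turns the commanded pose from where the row before left it, along the tool's axes as they then stand; what a row does not reach is not made up. A row lasts 1/12 s, in which the tool goes at most 41.7 mm and 7.16 degrees, less where a joint would pass 70% of its speed; a pose out of reach is approached as far as the arm can. A call with a gripper value outside its range is refused whole. OPENING is the opening, from 0 (shut) to 1 (fully open), set as the call begins (- or left out, the last holds). The fingers move at their own pace and stop on an object; FORCE is the grip in N (left out, the last holds). Time passes only in rows, so rows that do not move let the fingers close, or fill a call up. It gives the time, the measured TCP pose, the force and the opening at its end, in the units of the state.
- readout.sense(): the state, without advancing time (a new reading comes with each control period).
- eyes.snapshot(name): name is "scene" or "top"; returns the picture (480x640x3 uint8, red, green, blue); there is no depth.
- eyes.calibration(name): a dict with "vertical_fov" (degrees; the focal length in pixels is half the picture's height over the tangent of half this angle, whatever the lens; pixels are square), "cx", "cy" (the principal point, pixels), "dist" ([k1, k2, p1, p2, k3] as OpenCV has them; the pictures are not rectified), "T" (4x4, takes a point from camera to world coordinates). Camera axes: x right, y down, z forward; pixel columns grow to the right and rows downward; lengths in mm; the calibration is good to about 2 mm. A picture is of the moment at which its call begins. calibration takes no time and is no camera call.
- workorder.hand_in(): hands the job in, once; it reports no verdict.
Trained networks look in the newest picture that a camera, given by its name, has taken for a name from the list of things; names that differ only in an ending like _2 or _b are one class to them, and where a whole thing is asked for, a point or a joint stands for the part that bears it (a point fixed in the world has none). Each returns a list of dicts, best first, with "confidence" (0 to 1); they miss things now and then, are a little off and sometimes report something else, mostly with a low value. They report only what shows in the picture. A call takes as long as a camera call.
- cut_out(camera, label): "pixels" (480x640 bool, what is visible of it) and "bbox" ([left, top, right, bottom] in pixels, round what is visible of it).
- tip_of(camera, label): "centre" ([row, column] in pixels: a listed point, or the origin of a listed thing).
The state is a dict: "time": time; "joint_pos": joint angles; "qd": joint speeds; "joint_efforts": joint torques, N m; "tool_pos": TCP position; "tcp_rot": TCP orientation; "ft_force": force on the tool from outside, world axes, zero at the start; "wrist_torque": the same for the moment, N m; "finger_gap": finger opening in mm.
Only numpy, scipy, OpenCV 4.12 (cv2) and the standard library are available. Lean on these libraries where they do the work, as an engineer would, in place of code of your own. Each camera call takes 0.05 s, during which the arm holds its last target. There are 200 camera calls.

### The job

Thread the two loose spacer rings onto the upright mandrel, the wide aluminium one first and the narrow brass one on top of it, then push the stack gently down until the raised blue collar is fully home. The arbor stands a few millimetres off the centre of its base, so feel your way over its end and do not force anything; leave the vial, the beaker and the slide box where they are.

Things in the scene. Friction and masses are not known exactly. Their poses are not given: they have to be found in the camera images.
- mandrel: Fixed stand: 110 x 110 x 8 mm grey base plate, origin at the centre of its underside, z up. On it sits an eccentric mount (80 mm dark turntable with a small slide, top at 17 mm) that carries the upright steel arbor. It is locked hard with the arbor 3 to 6 mm off the middle of the base, in any direction, differently each time; this is not measured. Over 25 N on any part of the stand spoils it.
- base_axis (a point): Point 67 mm straight above the origin of the base plate, fixed to the base, so not on the arbor's own axis. The arbor is 16 mm in diameter, straight up to 64 mm above the base underside; a small chamfer then narrows it to its flat end face of 14 mm diameter at 67 mm, level with this point.
- collar (a joint): Blue ejector collar on the arbor, 40 mm diameter, 7 mm thick: its height above home in m (0 = fully home, its top then 24 mm above the base underside; it starts 7 to 11 mm up). It slides only along the arbor, stays where it is left, takes about 6 N to push down and lands on a stiff rubber stop (about 14 N per mm).
- wide_spacer: Aluminium ring lying flat, 58 mm outside diameter, 14 mm thick, 19 mm bore, roughly 100 g; origin at the centre of its underside, z along its axis.
- narrow_spacer: Brass ring lying flat, 40 mm outside diameter, 22 mm thick, 19 mm bore, roughly 90 g; origin at the centre of its underside, z along its axis.
- vial: Bystander: sample vial with a red cap, 27 mm diameter, 60 mm tall, upright; origin at the centre of its underside.
- beaker: Bystander: small glass beaker, 47 x 51 mm, 56 mm tall; origin at the centre of its underside.
- slide_box: Bystander: olive microscope slide box, 40 x 98 x 31 mm; origin at the centre of its underside.

How it is judged:
By the outcome, as a careful person would: the job done as asked, in the order asked, and still so for the second after the job is handed in, with the robot touching nothing.
It also fails if it takes over 64 s, if anything falls off the work surface, if the arm or the gripper's body presses on something with over 40 N, if the wrist force passes 120 N, or if a joint passes its speed limit or range.

## Working session

There is one attempt and no reset: what is moved stays moved. The work goes in short steps, Python scripts to look and compute and a shell command to move; the robot and the scene stay as the last step left them, time stands still between calls to the robot, and variables do not carry over. Pictures are saved under pics/ and viewed, on a budget of 10 in all, crops included, one or two more only if the job needs it, and the job is handed in when it is done.

```bash
mkdir -p pics; ls
cat > h.py <<'E'
import numpy as np, cv2
from bench import readout, eyes, workorder, cut_out, tip_of
def K(n):
    c=eyes.calibration(n); f=240/np.tan(np.radians(c["vertical_fov"])/2)
    return np.array([[f,0,c["cx"]],[0,f,c["cy"]],[0,0,1]]),np.array(c["dist"],float),np.array(c["T"],float)
def ray(n,u,v):
    k,d,T=K(n); p=cv2.undistortPoints(np.array([[[u,v]]],float),k,d)[0,0]
    return T[:3,3],T[:3,:3]@np.array([p[0],p[1],1])
def onz(n,u,v,z):
    o,r=ray(n,u,v); return o+r*(z-o[2])/r[2]
def tri(a,b):
    (o,r),(p,s)=a,b; r=r/np.linalg.norm(r); s=s/np.linalg.norm(s)
    t=np.linalg.lstsq(np.stack([r,-s],1),p-o,rcond=None)[0]
    x,y=o+t[0]*r,p+t[1]*s; return (x+y)/2,np.linalg.norm(x-y)
def proj(n,P):
    k,d,T=K(n); W=np.linalg.inv(T); return cv2.projectPoints(np.array(P,float).reshape(-1,1,3),cv2.Rodrigues(W[:3,:3])[0],W[:3,3],k,d)[0][:,0]
def tool(dx,dy,dz):
    "world shift mm -> tool axes m"
    from scipy.spatial.transform import Rotation as R
    return R.from_euler('xyz',readout.sense()["tcp_rot"],degrees=True).inv().apply([dx,dy,dz])/1000
E
python3 - <<'E'
from h import *
im={n:eyes.snapshot(n) for n in("scene","top")}
for n in im: cv2.imwrite(f"pics/{n}0.png",im[n][:,:,::-1])
print(readout.sense())
for n in im:
    print(n,K(n)[2][:3].round(2).tolist(), K(n)[0][0,0])
for l in("mandrel","base_axis","collar","wide_spacer","narrow_spacer","vial","beaker","slide_box"):
    for n in im:
        t=tip_of(n,l)
        if t: print(l,n,[(np.round(x["centre"],1).tolist(),round(x["confidence"],2)) for x in t[:2]], onz(n,t[0]["centre"][1],t[0]["centre"][0],67 if l=="base_axis" else 0).round(1))
E
```

```text
pics
{'time': 0.1, 'joint_pos': array([ 6.71256406e+01,  7.51079576e+00,  8.53242553e+01,  7.70872712e-04,
        8.72605769e+01, -4.89163049e+00]), 'qd': array([-0.05324018, -0.07718251, -0.18502727, -0.08899994,  0.06963731,
        0.06139295]), 'joint_efforts': array([ 2.13588159e-03, -5.70948100e+01, -5.01946449e+01, -1.12110486e-04,
        8.04840471e-03, -5.28020541e-05]), 'tool_pos': array([185.0044896 , 570.24410542, 230.33751759]), 'tcp_rot': array([-1.79904786e+02, -8.92144377e-03,  1.62017226e+02]), 'ft_force': array([ 0.5449075 , -0.43128382, -0.66677931]), 'wrist_torque': array([0.03786359, 0.04180691, 0.00501662]), 'finger_gap': 85.17670547886247}
scene [[0.78, -0.39, 0.49, -76.68], [-0.62, -0.51, 0.6, -579.94], [0.02, -0.77, -0.64, 791.64]] 508.0714841298784
top [[-0.01, -1.0, 0.08, 402.66], [-1.0, 0.01, -0.01, 111.6], [0.01, -0.08, -1.0, 1035.52]] 479.328145737093
mandrel scene [([283.5, 331.1], 0.96)] [453.6   9.9   0. ]
mandrel top [([251.5, 368.7], 0.56)] [448.8  -1.1   0. ]
base_axis top [([246.5, 370.9], 0.64)] [455.9   1.5  67. ]Traceback (most recent call last):
  File "<stdin>", line 9, in <module>
ValueError: it knows: base_axis, beaker, mandrel, narrow_spacer, slide_box, vial, wide_spacer
```

Run:
```python
from h import *
for l in("base_axis","wide_spacer","narrow_spacer","vial","beaker","slide_box"):
    for n in("scene","top"):
        if l=="base_axis" and n=="top": continue
        t=tip_of(n,l)
        if t: print(l,n,[(np.round(x["centre"],1).tolist(),round(x["confidence"],2)) for x in t[:2]], onz(n,t[0]["centre"][1],t[0]["centre"][0],67 if l=="base_axis" else 0).round(1))
```

```text
wide_spacer scene [([203.9, 258.4], 0.77)] [490.4 353.5   0. ]
wide_spacer top [([229.9, 204.3], 0.93), ([250.8, 366.6], 0.66)] [500.7 353.9   0. ]
narrow_spacer scene [([238.8, 272.9], 0.55)] [439.2 212.6   0. ]
narrow_spacer top [([259.8, 269.9], 0.46)] [434.  212.5   0. ]
vial scene [([247.0, 319.2], 0.58), ([280.8, 333.6], 0.43)] [509.5 121.2  -0. ]
vial top [([222.5, 313.0], 0.49)] [513.5 118.5   0. ]
beaker scene [([316.7, 409.0], 0.93)] [ 519.5 -163.     0. ]
beaker top [([222.0, 444.7], 0.63)] [ 510.7 -168.4    0. ]
slide_box scene [([346.1, 378.0], 0.67), ([200.6, 260.3], 0.53)] [ 416.  -178.5    0. ]
slide_box top [([268.1, 450.3], 0.72)] [ 410.3 -177.     0. ]
```

View pics/scene0.png

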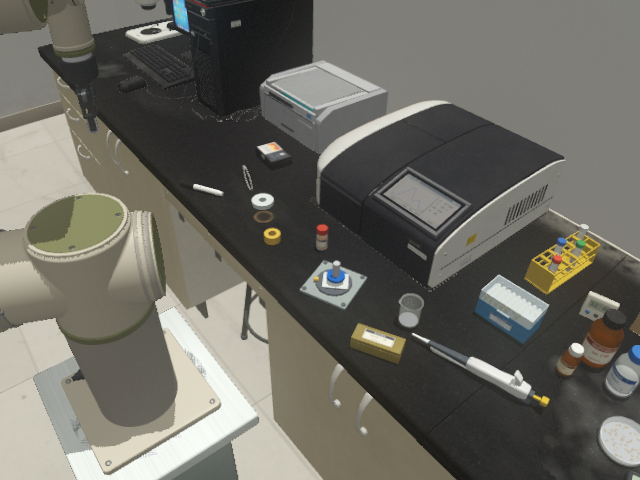

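View pics/top0.png

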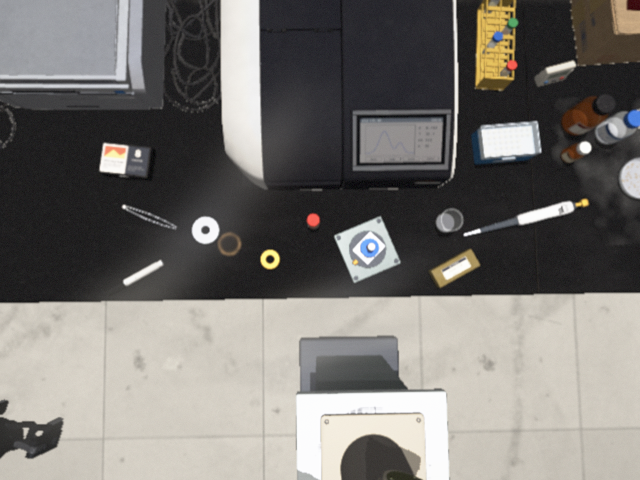

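The top view shows the wide ring at about (205,230), the narrow ring at (270,259), the mandrel at (368,250) with its arbor end near (371,247), and the vial at (313,221). The gripper is off to the left. Next I'll refine the ring positions and the arbor end.

Run:
```python
from h import *
im=cv2.imread("pics/top0.png"); 
def blob(c,r,thr,z,ch):
    x,y=c; p=im[y-r:y+r+1,x-r:x+r+1].astype(float)
    g=cv2.resize(ch(p),None,fx=4,fy=4,interpolation=cv2.INTER_CUBIC)
    m=(g>thr).astype(np.uint8); cs,_=cv2.findContours(m,cv2.RETR_EXTERNAL,cv2.CHAIN_APPROX_NONE)
    k=max(cs,key=cv2.contourArea); e=cv2.fitEllipse(k)
    u,v=[(q+.5)/4-.5+o-r for q,o in zip(e[0],(x,y))]
    print(round(u,2),round(v,2),np.round(np.array(e[1])/4,1),onz("top",u,v,z).round(1)); 
blob((205,230),13,110,7,lambda p:p.min(2))
blob((270,259),13,100,11,lambda p:p.max(2))
c=im[215:285,330:405]; a=cv2.resize(c,None,fx=7,fy=7,interpolation=cv2.INTER_CUBIC)
s=cv2.imread("pics/scene0.png")[255:310,300:370]; b=cv2.resize(s,(525,412),interpolation=cv2.INTER_CUBIC)
o=np.zeros((490+0,525,3),np.uint8); 
cv2.imwrite("pics/m.png",cv2.resize(np.vstack([a,b]),None,fx=.66,fy=.66))
cv2.imwrite("pics/m.png",np.hstack([cv2.resize(a,(420,392)),cv2.resize(b,(380,392))]))
cv2.imwrite("pics/m.png",cv2.imread("pics/m.png"))
```

```text
205.05 229.82 [27.6 28. ] [500.2 350.6   7. ]
269.6 258.88 [19.9 20.2] [435.6 212.1  11. ]
```

View pics/m.png

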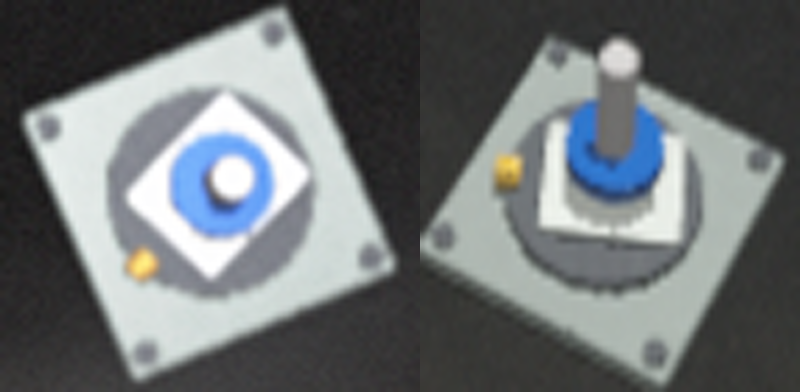

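```bash
python3 - <<'E'
from h import *
im=cv2.imread("pics/top0.png"); x,y,r=371,246,7
g=cv2.resize(im[y-r:y+r+1,x-r:x+r+1].astype(float).min(2),None,fx=6,fy=6,interpolation=cv2.INTER_CUBIC)
print(np.round(im[y-6:y+7,x-6:x+7].min(2)))
a=onz("top",370.9,246.3,67);b=onz("scene",336.3,262.9,67);print(a,b,tri(ray("top",370.9,246.3),ray("scene",336.3,262.9)))
E
python3 -m inch '[0,0,0.03,-6, 0,0,0.03,-6, 0,0,0.03,-6, -0.04,-0.03,0,0, -0.04,-0.03,0,0, -0.04,-0.03,0,0, -0.04,-0.03,0,0, -0.04,-0.03,0,0, -0.04,-0.03,0,0, -0.04,-0.03,0,0]' 1 40
```

```text
[[140 122 116 114 109 112 112 111 123 159 202 239 253]
 [120 118 114 114 113 112 114 109 108 116 131 185 245]
 [117 116 114 117 131 152 160 152 129 110 106 133 209]
 [116 115 113 136 199 234 241 235 202 143 109 109 154]
 [118 113 120 184 245 253 253 253 248 208 133 105 118]
 [116 104 138 228 254 254 253 254 253 246 162 107 111]
 [113  98 144 241 255 254 253 253 254 252 174 103 103]
 [113  91 131 233 255 254 253 254 254 249 167 105 104]
 [113  97 111 193 249 254 255 254 253 228 144 105 101]
 [115 100  90 129 204 238 249 246 233 172 116 106 103]
 [115 105  83  83 118 160 187 178 154 119 106 102 112]
 [119 109  81  65  69  81  96  95 101 106 104 105 138]
 [117 113  96  74  64  63  67  84 102 107 105 118 174]]
[456.28812067   1.47105317  67.        ] [4.56527481e+02 2.29617070e-01 6.70000000e+01] (array([456.70464863,   1.09969281,  66.20510576]), np.float64(0.9273479420666735))
time: 1.68
tool_pos: [420.0, 394.4, 141.5]
tcp_rot: [180.0, 0.0, -180.0]
ft_force: [0.4, 0.3, -0.3]
finger_gap: 85.3
```

```bash
python3 -m inch '[-0.035,-0.01,0,0, 0,0,0.03,0, 0,0,0.03,0, 0,0,0.03,0, 0,0,0.02,0, 0,0,0,0, 0,0,0,0, 0,0,0,0, 0,0,0,0, 0,0,0,0]'
python3 - <<'E'
from h import *
cv2.imwrite("pics/a.png",cv2.resize(eyes.snapshot("top")[180:280,150:250,::-1],(600,600)))
print(readout.sense()["tool_pos"])
E
```

```text
time: 2.52
tool_pos: [455.0, 387.0, 33.7]
tcp_rot: [179.9, 0.2, -180.0]
ft_force: [-0.1, 0.5, 1.1]
finger_gap: 85.6
[454.70596805 386.7535974   33.34459821]
```

View pics/a.png

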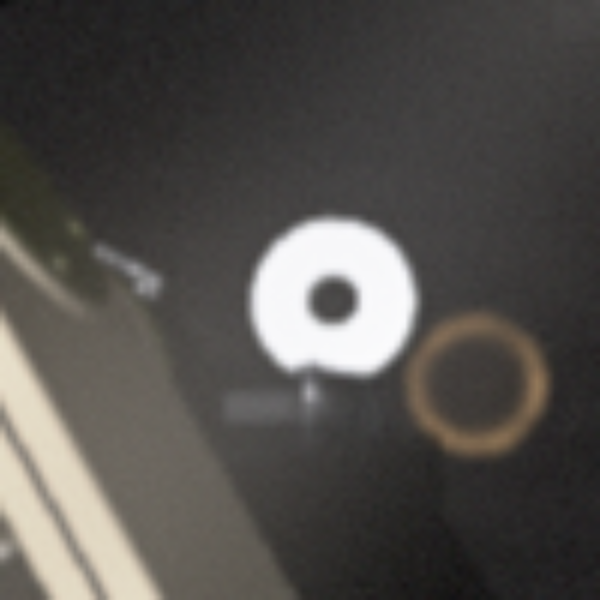

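The wide ring hasn't moved, with its bore at crop (332,299). The gripper finger is just in front of it at (310,385). Shortfall in the fast rows left the tool 45 mm in x and 36 mm in y from the ring centre, so I'll correct that next.

```bash
python3 -m inch '[-0.009,-0.007,0,0, -0.009,-0.007,0,0, -0.009,-0.007,0,0, -0.009,-0.007,0,0, -0.009,-0.008,0,0, 0,0,0.01,0, 0,0,0.01,0, 0,0,0.008,0, 0,0,0,0, 0,0,0,0]'
```

```text
time: 3.4
tool_pos: [497.0, 349.5, 1.5]
tcp_rot: [-179.9, -0.2, -179.9]
ft_force: [0.3, 1.1, -0.7]
finger_gap: 85.0
```

```bash
python3 -m inch '[-0.003,0.001,-0.001,0, 0,0,0,0, 0,0,0,0, 0,0,0,0, 0,0,0,0, 0,0,0,0, 0,0,0,0, 0,0,0,0, 0,0,0,0, 0,0,0,0]' 0 40
```

```text
time: 4.23
tool_pos: [502.5, 351.6, 5.9]
tcp_rot: [179.9, 0.1, -180.0]
ft_force: [-1.5, -1.6, 4.5]
finger_gap: 55.2
```

```bash
python3 -m inch '[0,0,0,0, 0,0,0,0, 0,0,-0.01,0, 0,0,-0.02,0, 0,0,-0.025,0, 0,0,-0.025,0, 0,0,-0.02,0, 0,0,-0.005,0, 0,0,0,0, 0,0,0,0]'
python3 - <<'E'
from h import *
a=eyes.snapshot("top")[180:280,150:250,::-1]; b=eyes.snapshot("scene")[130:230,210:310,::-1]
cv2.imwrite("pics/b.png",np.hstack([cv2.resize(q,(400,400),interpolation=cv2.INTER_CUBIC) for q in(a,b)]))
s=readout.sense();print(s["tool_pos"],s["ft_force"],s["finger_gap"])
E
```

```text
time: 5.07
tool_pos: [501.4, 350.8, 108.9]
tcp_rot: [-180.0, -0.0, -180.0]
ft_force: [-0.1, 0.3, -1.6]
finger_gap: 54.9
[500.42465751 350.16460364 107.22482111] [ 0.71492037  0.21021162 -0.97812632] 55.11298876185127
```

View pics/b.png

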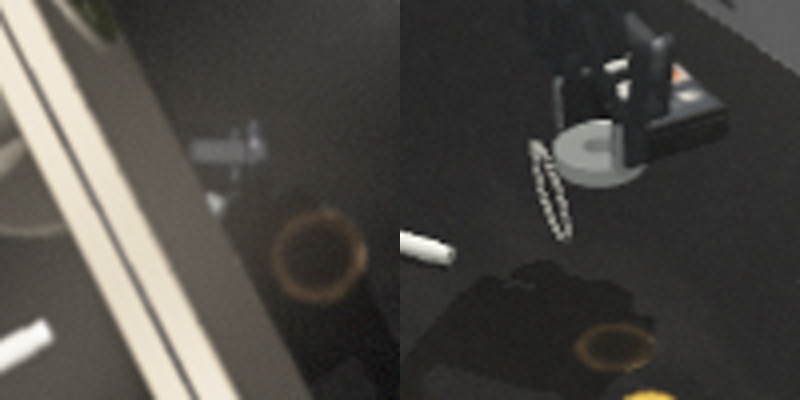

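The ring is held level between the fingers, in the right panel near (600,150). Next I'll carry it high over to the mandrel.

```bash
python3 -m inch '[0.002,-0.018,0,0, 0.005,-0.036,0,0, 0.005,-0.036,0,0, 0.005,-0.036,0,0, 0.005,-0.036,0,0, 0.005,-0.036,0,0, 0.005,-0.036,0,0, 0.005,-0.036,0,0, 0.005,-0.036,0,0, 0.002,-0.026,0,0]' 
python3 -m inch '[0,-0.013,0,0, 0,0,0.01,0, 0,0,0.01,0, 0,0,0,0, 0,0,0,0, 0,0,0,0, 0,0,0,0, 0,0,0,0, 0,0,0,0, 0,0,0,0]'
python3 - <<'E'
from h import *
t=[readout.sense()["tool_pos"]]
a=eyes.snapshot("top")[200:300,320:420,::-1]; b=eyes.snapshot("scene")[200:300,280:380,::-1]
cv2.imwrite("pics/c.png",np.hstack([cv2.resize(q,(400,400),interpolation=cv2.INTER_CUBIC) for q in(a,b)]))
cv2.imwrite("pics/c_raw.png",eyes.snapshot("scene")[:,:,::-1])
s=readout.sense();print(t,s["tool_pos"],s["ft_force"],s["finger_gap"])
E
```

```text
time: 6.0
tool_pos: [455.6, 16.5, 107.5]
tcp_rot: [-180.0, -0.2, 180.0]
ft_force: [0.5, 0.3, -1.2]
finger_gap: 55.1
time: 6.83
tool_pos: [458.0, 6.0, 89.6]
tcp_rot: [-180.0, 0.0, -180.0]
ft_force: [0.2, 0.5, -1.1]
finger_gap: 55.1
[array([457.99363899,   6.02004575,  89.64246723])] [457.83218514   5.83700494  89.44974895] [ 0.48512052 -0.52831091 -1.01142234] 54.917657331215565
```

View pics/c.png

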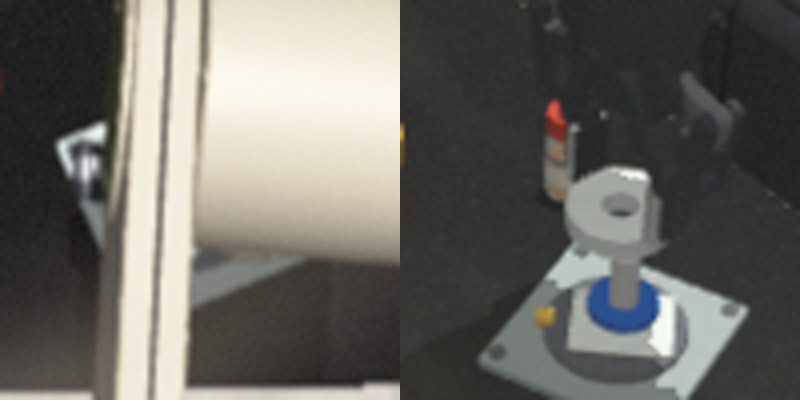

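The right panel shows the held ring above the arbor, with its bore at crop (622,205), which is scene pixel (335.0,250.8). The vial is clear of the gripper. I'll work out the offset from that.

Run:
```python
from h import *
im=cv2.imread("pics/c_raw.png"); p=im[238:268,318:350].max(2); print(p[8:20,8:28])
for z in(93,95,97,99,101): print(z,onz("scene",335.0,250.8,z).round(1))
```

```text
[[169 168 168 168 168 168 169 168 168 168 168 167 168 167 167 149  97  48
   48  45]
 [169 168 169 169 168 168 167 166 165 166 165 166 167 168 167 136  92  62
   47  45]
 [166 166 166 166 166 163 157 151 142 138 146 158 165 165 165 127 100  80
   52  46]
 [166 165 165 165 158 137 127 129 132 134 132 132 140 159 166 120  97 104
   82  54]
 [165 166 166 165 145 126 128 130 132 133 131 131 126 141 160 122  99 112
  102  69]
 [168 167 166 166 143 125 128 128 129 129 129 128 125 127 157 124 101 112
  102  69]
 [167 167 166 166 154 137 127 112 105 105 116 119 123 140 157 122 100 111
  101  67]
 [168 168 167 167 167 160 127  89  75  69  74  99 136 161 150 113 103 111
   93  59]
 [166 166 166 167 165 165 167 152 143 130 137 159 166 166 150 113 103 111
   94  61]
 [167 166 167 166 165 165 165 165 166 166 165 166 166 166 149 112 104 112
   92  61]
 [167 166 168 168 166 167 166 168 167 168 166 167 167 167 148 114 107 112
   85  57]
 [162 168 169 169 168 169 169 168 168 168 168 168 169 170 139 110 110 112
   86  54]]
93 [459.3   9.4  93. ]
95 [457.7   7.7  95. ]
97 [456.2   6.1  97. ]
99 [454.6   4.4  99. ]
101 [453.1   2.7 101. ]
```

```bash
python3 -m inch '[0,-0.003,0,0, 0,-0.002,0,0, 0,0,0.003,0, 0,0,0.003,0, 0,0,0.003,0, 0,0,0.003,0, 0,0,0,0, 0,0,0,0, 0,0,0,0, 0,0,0,0]'
```

```text
time: 7.82
tool_pos: [457.9, 0.9, 77.5]
tcp_rot: [-180.0, 0.0, -180.0]
ft_force: [0.3, -0.8, -1.8]
finger_gap: 55.0
```

```bash
python3 -m inch '[0,0,0.001,0, 0,0,0.001,0, 0,0,0.001,0, 0,0,0.001,0, 0,0,0.001,0, 0,0,0.001,0, 0,0,0.001,0, 0,0,0,0, 0,0,0,0, 0,0,0,0]'; python3 -c "
from h import *
s=readout.sense();print(s['wrist_torque'])"
```

```text
time: 8.65
tool_pos: [457.7, 0.8, 70.3]
tcp_rot: [-180.0, 0.0, -180.0]
ft_force: [0.6, 0.0, -1.1]
finger_gap: 54.8
[-0.03272802 -0.0011906  -0.00730558]
```

```bash
python3 -m inch '[0,0,0.001,0, 0,0,0.001,0, 0,0,0.001,0, 0,0,0.001,0, 0,0,0.001,0, 0,0,0,0, 0,0,0,0, 0,0,0,0, 0,0,0,0, 0,0,0,0]'; python3 -c "
from h import *
s=readout.sense();print(s['wrist_torque'])"
```

```text
time: 9.48
tool_pos: [457.8, 0.8, 65.4]
tcp_rot: [-180.0, 0.0, -180.0]
ft_force: [-1.0, -0.3, -1.1]
finger_gap: 55.1
[-0.04334011  0.00545651 -0.03775996]
```

```bash
python3 -m inch '[0,0,0.002,0, 0,0,0.002,0, 0,0,0.002,0, 0,0,0.002,0, 0,0,0.002,0, 0,0,0.002,0, 0,0,0.002,0, 0,0,0.002,0, 0,0,0,0, 0,0,0,0]'; python3 -c "
from h import *
s=readout.sense();print(s['wrist_torque'])"
```

```text
time: 10.32
tool_pos: [457.6, 0.8, 49.1]
tcp_rot: [180.0, -0.0, -180.0]
ft_force: [1.2, -0.3, -0.5]
finger_gap: 55.0
[ 0.03180374 -0.04396393  0.01765058]
```

```bash
python3 -m inch '[0,0,0.001,0, 0,0,0.001,0, 0,0,0.001,0, 0,0,0.001,0, 0,0,0.001,0, 0,0,0.001,0, 0,0,0.001,0, 0,0,0.001,0, 0,0,0,0, 0,0,0,0]'
```

```text
time: 11.15
tool_pos: [457.6, 0.8, 41.2]
tcp_rot: [180.0, -0.0, -180.0]
ft_force: [0.2, 0.0, -0.6]
finger_gap: 54.8
```

```bash
python3 -m inch '[0,0,0.001,0, 0,0,0.001,0, 0,0,0.001,0, 0,0,0,0, 0,0,0,0, 0,0,0,0, 0,0,0,0, 0,0,0,0, 0,0,0,0, 0,0,0,0]'
```

```text
time: 11.98
tool_pos: [457.8, 0.8, 38.4]
tcp_rot: [-180.0, 0.0, -180.0]
ft_force: [-0.2, 0.3, 2.7]
finger_gap: 54.9
```

```bash
python3 -m inch '[0,0,0,0, 0,0,0,0, 0,0,0,0, 0,0,0,0, 0,0,-0.002,0, 0,0,-0.01,0, 0,0,-0.02,0, 0,0,-0.025,0, 0,0,-0.02,0, 0,0,-0.005,0]' 1
python3 -m inch '[0.001,0.01,0,0, 0.003,0.029,0,0, 0.003,0.034,0,0, 0.003,0.034,0,0, 0.003,0.034,0,0, 0.003,0.034,0,0, 0.003,0.025,0,0, 0.002,0.009,0,0, 0,0,0,0, 0,0,0,0]'
python3 - <<'E'
from h import *
a=eyes.snapshot("top")[200:300,320:420,::-1]; b=eyes.snapshot("scene")[200:300,280:380,::-1]
cv2.imwrite("pics/d.png",np.hstack([cv2.resize(q,(400,400),interpolation=cv2.INTER_CUBIC) for q in(a,b)]))
s=readout.sense();print(s["tool_pos"],s["ft_force"],s["finger_gap"])
E
```

```text
time: 12.82
tool_pos: [460.2, 0.6, 125.0]
tcp_rot: [-180.0, 0.4, -180.0]
ft_force: [0.4, 0.1, 0.6]
finger_gap: 85.4
time: 13.65
tool_pos: [435.7, 209.7, 119.3]
tcp_rot: [-179.9, -0.1, -179.9]
ft_force: [-0.1, 0.4, -0.0]
finger_gap: 85.2
[436.42723906 208.7313513  119.71412408] [-0.5314036   0.19812688 -0.75068161] 85.46932733726706
```

View pics/d.png

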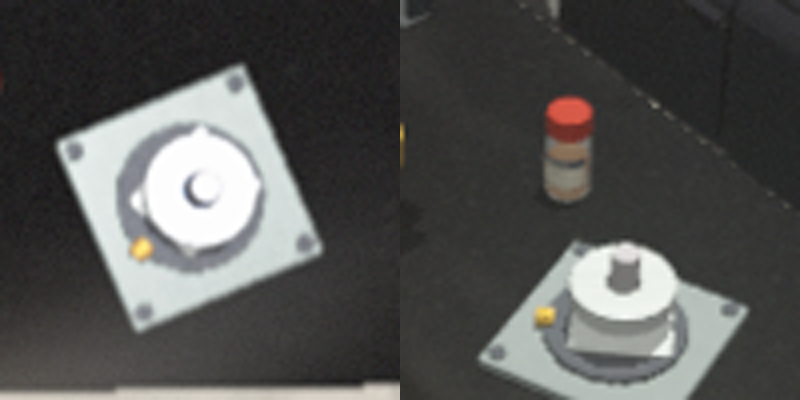

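The wide ring sits flat on the collar with the arbor through its bore, at left (205,187) and right (625,265). The vial is undisturbed. Next is the narrow ring.

```bash
python3 -m inch '[0,0.003,0.01,0, 0,0,0.025,0, 0,0,0.025,0, 0,0,0.025,0, 0,0,0.018,0, 0,0,0.008,0, 0,0,0.003,0, 0,0,0,0, 0,0,0,0, 0,0,0,0]'
```

```text
time: 14.58
tool_pos: [438.0, 213.1, 7.7]
tcp_rot: [180.0, 0.1, -180.0]
ft_force: [0.5, 0.1, -0.3]
finger_gap: 85.4
```

```bash
python3 -m inch '[0,0,0,0, 0,0,0,0, 0,0,0,0, 0,0,0,0, 0,0,0,0, 0,0,0,0, 0,0,0,0, 0,0,0,0, 0,0,0,0, 0,0,0,0]' 0 40; python3 -c "
from h import *
print(readout.sense()['tool_pos'])"
```

```text
time: 15.42
tool_pos: [437.1, 213.0, 7.0]
tcp_rot: [180.0, 0.0, -180.0]
ft_force: [-0.9, -1.3, 5.7]
finger_gap: 37.9
[437.1054719  212.98484549   6.96447734]
```

```bash
python3 -m inch '[0,0,-0.004,0, 0,0,-0.01,0, 0,0,-0.02,0, 0,0,-0.025,0, 0,0,-0.025,0, 0,0,-0.012,0, -0.001,-0.01,0,0, -0.002,-0.02,0,0, -0.004,-0.034,0,0, -0.004,-0.034,0,0]'
python3 -m inch '[-0.004,-0.034,0,0, -0.003,-0.034,0,0, -0.002,-0.026,0,0, 0,-0.014,0,0, 0,-0.002,0,0, 0,0,0.005,0, 0,0,0.005,0, 0,0,0,0, 0,0,0,0, 0,0,0,0]'
python3 - <<'E'
from h import *
t=readout.sense()["tool_pos"]
b=eyes.snapshot("scene")[:,:,::-1]; cv2.imwrite("pics/e_raw.png",b)
cv2.imwrite("pics/e.png",cv2.resize(b[205:285,295:375],(560,560),interpolation=cv2.INTER_CUBIC))
s=readout.sense();print(t,s["ft_force"],s["finger_gap"])
E
```

```text
time: 16.25
tool_pos: [446.6, 113.6, 100.8]
tcp_rot: [-180.0, -0.1, -179.8]
ft_force: [-0.6, -0.7, -1.8]
finger_gap: 37.9
time: 17.08
tool_pos: [456.5, 5.6, 92.0]
tcp_rot: [180.0, -0.0, -179.9]
ft_force: [0.2, -0.4, -0.7]
finger_gap: 37.6
[456.46610837   5.62425228  91.96605853] [-0.55982752  0.08410452 -1.43404278] 38.00622394808155
```

View pics/e.png

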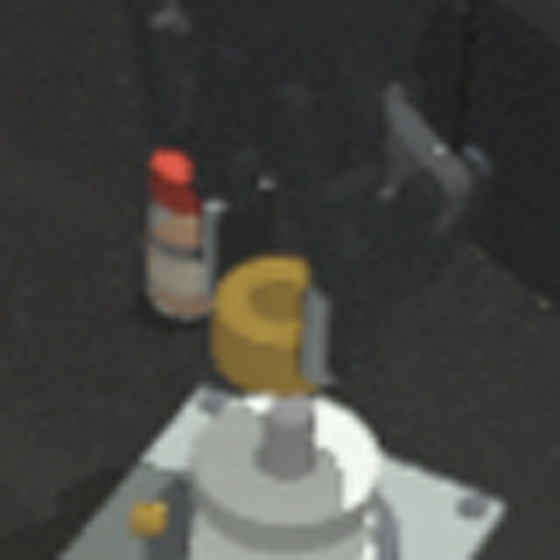

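The narrow ring is held level above the arbor, its bore centred near crop (282,298), which is scene pixel (334.8,247.1). The right edge of the bore is hidden by a finger.

Run:
```python
from h import *
for z in(102,104,106,107,108,110): print(z,onz("scene",334.8,247.1,z).round(1))
```

```text
102 [459.5  11.  102. ]
104 [458.    9.3 104. ]
106 [456.4   7.6 106. ]
107 [455.6   6.7 107. ]
108 [454.8   5.8 108. ]
110 [453.3   4.1 110. ]
```

```bash
python3 -m inch '[-0.001,-0.003,0,0, 0,-0.002,0,0, 0,0,0.003,0, 0,0,0.003,0, 0,0,0.003,0, 0,0,0.003,0, 0,0,0.002,0, 0,0,0,0, 0,0,0,0, 0,0,0,0]' 
python3 -m inch '[0,0,0.001,0, 0,0,0.001,0, 0,0,0.001,0, 0,0,0.001,0, 0,0,0.001,0, 0,0,0.001,0, 0,0,0.001,0, 0,0,0.001,0, 0,0,0,0, 0,0,0,0]'
```

```text
time: 17.97
tool_pos: [457.8, -0.2, 78.4]
tcp_rot: [-180.0, 0.0, -180.0]
ft_force: [0.1, -0.1, -1.8]
finger_gap: 37.7
time: 18.8
tool_pos: [457.7, -0.2, 70.2]
tcp_rot: [-180.0, -0.0, -180.0]
ft_force: [0.1, 0.3, -1.6]
finger_gap: 37.9
```

```bash
python3 -m inch '[0,0.001,0,0, 0,0,0.001,0, 0,0,0.001,0, 0,0,0.001,0, 0,0,0.001,0, 0,0,0.001,0, 0,0,0.001,0, 0,0,0,0, 0,0,0,0, 0,0,0,0]'
```

```text
time: 19.63
tool_pos: [457.8, 0.8, 64.3]
tcp_rot: [-180.0, 0.0, -180.0]
ft_force: [0.1, -0.4, -1.3]
finger_gap: 37.7
```

```bash
python3 -m inch '[0,0,0.001,0, 0,0,0.001,0, 0,0,0.001,0, 0,0,0.001,0, 0,0,0.001,0, 0,0,0.001,0, 0,0,0.001,0, 0,0,0.001,0, 0,0,0.001,0, 0,0,0,0]'
python3 -m inch '[0,0,0.001,0, 0,0,0.0005,0, 0,0,0.0005,0, 0,0,0.0005,0, 0,0,0,0, 0,0,0,0, 0,0,0,0, 0,0,0,0, 0,0,0,0, 0,0,0,0]'
```

```text
time: 20.47
tool_pos: [457.6, 0.8, 55.1]
tcp_rot: [180.0, -0.0, -180.0]
ft_force: [-0.4, -0.0, -1.2]
finger_gap: 37.9
time: 21.3
tool_pos: [457.8, 0.8, 52.9]
tcp_rot: [-180.0, 0.0, -180.0]
ft_force: [-1.2, -0.4, 4.2]
finger_gap: 38.0
```

```bash
python3 -m inch '[0,0,0.0005,0, 0,0,0.0005,0, 0,0,0.0005,0, 0,0,0.0005,0, 0,0,0.0005,0, 0,0,0.0005,0, 0,0,0.0005,0, 0,0,0.0005,0, 0,0,0,0, 0,0,0,0]'
```

```text
time: 22.13
tool_pos: [457.7, 0.8, 48.7]
tcp_rot: [-180.0, 0.0, -180.0]
ft_force: [-0.7, -0.7, 2.4]
finger_gap: 37.3
```

```bash
python3 -m inch '[0,0,0.0005,0, 0,0,0.0005,0, 0,0,0.0005,0, 0,0,0.0005,0, 0,0,0.0005,0, 0,0,0.0005,0, 0,0,0,0, 0,0,0,0, 0,0,0,0, 0,0,0,0]'
python3 - <<'E'
from h import *
b=eyes.snapshot("scene")[:,:,::-1]
cv2.imwrite("pics/f.png",cv2.resize(b[230:300,300:370],(560,560),interpolation=cv2.INTER_CUBIC))
E
```

```text
time: 22.97
tool_pos: [457.7, 0.8, 45.7]
tcp_rot: [180.0, -0.0, -180.0]
ft_force: [0.9, 0.4, 3.0]
finger_gap: 37.9
```

View pics/f.png

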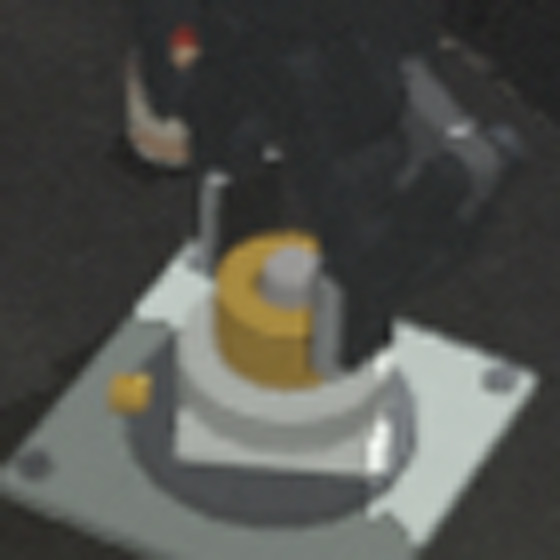

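The stack is sinking together. The narrow ring sits flat on the wide one and the arbor end now stands proud of it at crop (290,265). I'll keep pushing slowly down to the stop.

```bash
python3 -m inch '[0,0,0.0005,0, 0,0,0.0005,0, 0,0,0.0005,0, 0,0,0,0, 0,0,0,0, 0,0,0,0, 0,0,0,0, 0,0,0,0, 0,0,0,0, 0,0,0,0]'
```

```text
time: 23.85
tool_pos: [457.9, 0.8, 44.8]
tcp_rot: [-180.0, 0.0, -180.0]
ft_force: [-3.4, 1.3, 8.4]
finger_gap: 37.9
```

```bash
python3 -m inch '[0,0,0.0005,0, 0,0,0.0002,0, 0,0,0,0, 0,0,0,0, 0,0,0,0, 0,0,0,0, 0,0,0,0, 0,0,0,0, 0,0,0,0, 0,0,0,0]'
```

```text
time: 24.68
tool_pos: [458.1, 0.8, 44.7]
tcp_rot: [-180.0, 0.0, -180.0]
ft_force: [-5.7, 0.2, 13.7]
finger_gap: 37.8
```

```bash
python3 -m inch '[0.0005,0,0,0, 0,0,0.0002,0, 0,0,0,0, 0,0,0,0, 0,0,0,0, 0,0,0,0, 0,0,0,0, 0,0,0,0, 0,0,0,0, 0,0,0,0]'
```

```text
time: 25.52
tool_pos: [458.0, 0.8, 44.7]
tcp_rot: [-180.0, 0.1, -180.0]
ft_force: [-3.8, 1.0, 13.6]
finger_gap: 38.1
```

```bash
python3 -m inch '[0,0,-0.001,0, 0,0,0,0, 0,0,0,0, 0,0,0,0, 0,0,-0.005,0, 0,0,-0.01,0, 0,0,-0.015,0, 0,0,-0.015,0, 0,0,-0.005,0, 0,0,0,0]' 0.8
python3 -m inch '[0,0,0,0, 0,0,0,0, 0,0,0,0, 0,0,0,0, 0,0,0,0, 0,0,0,0, 0,0,0,0, 0,0,0,0, 0,0,0,0, 0,0,0,0]' 0.27
```

```text
time: 26.35
tool_pos: [458.9, 0.6, 96.7]
tcp_rot: [-180.0, 0.2, -180.0]
ft_force: [-0.0, 0.7, 0.8]
finger_gap: 68.0
time: 27.18
tool_pos: [457.2, 0.8, 94.4]
tcp_rot: [180.0, 0.0, -180.0]
ft_force: [0.6, 0.2, 0.1]
finger_gap: 23.1
```

```bash
python3 -m inch '[0.001,0,0.005,0, 0,0,0.005,0, 0,0,0.005,0, 0,0,0.005,0, 0,0,0.005,0, 0,0,0.003,0, 0,0,0,0, 0,0,0,0, 0,0,0,0, 0,0,0,0]'
python3 - <<'E'
from h import *
b=eyes.snapshot("scene")[:,:,::-1]
cv2.imwrite("pics/g.png",cv2.resize(b[230:300,300:370],(560,560),interpolation=cv2.INTER_CUBIC))
E
```

```text
time: 28.02
tool_pos: [456.5, 0.8, 66.7]
tcp_rot: [-180.0, 0.0, -180.0]
ft_force: [-0.6, -0.2, 0.2]
finger_gap: 23.0
```

View pics/g.png

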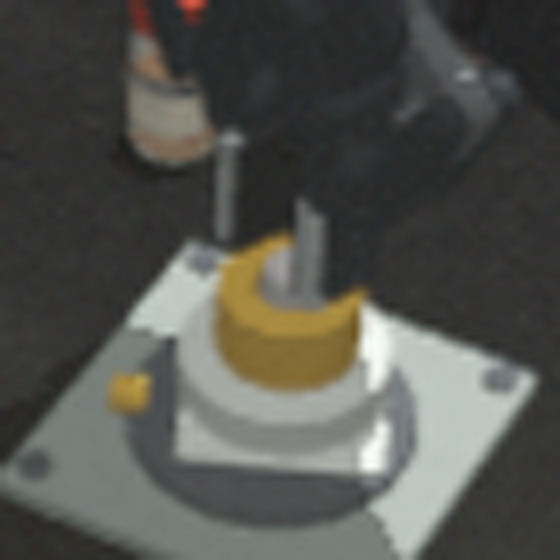

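The fingertips straddle the arbor above the brass ring, near crop (310,290) and (228,235). Now I'll press gently with the tips.

```bash
python3 -m inch '[0,0,0.001,0, 0,0,0.001,0, 0,0,0.001,0, 0,0,0.001,0, 0,0,0,0, 0,0,0,0, 0,0,0,0, 0,0,0,0, 0,0,0,0, 0,0,0,0]'
```

```text
time: 28.9
tool_pos: [456.3, 0.8, 62.4]
tcp_rot: [-180.0, 0.0, -180.0]
ft_force: [-0.4, 0.5, 0.1]
finger_gap: 23.1
```

```bash
python3 -m inch '[0,0,0.0005,0, 0,0,0.0005,0, 0,0,0.0005,0, 0,0,0,0, 0,0,0,0, 0,0,0,0, 0,0,0,0, 0,0,0,0, 0,0,0,0, 0,0,0,0]'
```

```text
time: 29.73
tool_pos: [456.2, 0.8, 60.9]
tcp_rot: [180.0, 0.0, -180.0]
ft_force: [0.0, -0.0, 0.1]
finger_gap: 22.7
```

```bash
python3 -m inch '[0,0,0.0005,0, 0,0,0.0005,0, 0,0,0.0005,0, 0,0,0,0, 0,0,0,0, 0,0,0,0, 0,0,0,0, 0,0,0,0, 0,0,0,0, 0,0,0,0]'
```

```text
time: 30.57
tool_pos: [456.5, 0.8, 59.9]
tcp_rot: [-180.0, 0.0, -180.0]
ft_force: [-2.1, 0.3, 6.1]
finger_gap: 23.1
```

```bash
python3 -m inch '[0,0,0.0005,0, 0,0,0.0005,0, 0,0,0,0, 0,0,0,0, 0,0,0,0, 0,0,0,0, 0,0,0,0, 0,0,0,0, 0,0,0,0, 0,0,0,0]'
```

```text
time: 31.4
tool_pos: [456.8, 0.8, 59.8]
tcp_rot: [-180.0, 0.1, -180.0]
ft_force: [-5.1, -0.5, 13.3]
finger_gap: 22.9
```

```bash
python3 -m inch '[0.0005,0,0.0005,0, 0,0,0,0, 0,0,0,0, 0,0,0,0, 0,0,0,0, 0,0,0,0, 0,0,0,0, 0,0,0,0, 0,0,0,0, 0,0,0,0]'
```

```text
time: 32.23
tool_pos: [456.8, 0.8, 59.8]
tcp_rot: [-180.0, 0.1, -180.0]
ft_force: [-5.6, 1.0, 16.2]
finger_gap: 22.4
```

```bash
python3 -m inch '[0,0,-0.002,0, 0,0,-0.005,0, 0,0,-0.015,0, 0,0,-0.025,0, 0,0,-0.035,0, 0,0,-0.035,0, 0,0.01,-0.02,0, 0,0.03,0,0, 0,0.035,0,0, 0,0.035,0,0]'
python3 -m inch '[0,0.035,0,0, 0,0.035,0,0, 0,0.03,0,0, 0,0.02,0,0, 0,0,0,0, 0,0,0,0, 0,0,0,0, 0,0,0,0, 0,0,0,0, 0,0,0,0]'
python3 - <<'E'
from h import *
a=eyes.snapshot("top")[:,:,::-1]; b=eyes.snapshot("scene")[:,:,::-1]
cv2.imwrite("pics/i.png",np.hstack([cv2.resize(q,(400,400),interpolation=cv2.INTER_CUBIC) for q in(a[200:300,320:420],b[245:305,303:363])]))
s=readout.sense();print(s["tool_pos"],s["time"])
print(proj("scene",[[456.3,.6,67],[456.3,.6,60],[456.3,.6,62]]))
for l in("vial","beaker","slide_box"):
    for n in("scene","top"):
        t=tip_of(n,l)
        if t: print(l,n,np.round(t[0]["centre"],1),t[0]["confidence"])
E
```

```text
time: 33.07
tool_pos: [456.0, 111.6, 195.8]
tcp_rot: [180.0, 0.1, 179.9]
ft_force: [0.6, -0.3, 0.0]
finger_gap: 23.2
time: 33.9
tool_pos: [455.9, 229.9, 195.0]
tcp_rot: [-180.0, 0.0, 179.9]
ft_force: [-0.9, -0.9, 1.1]
finger_gap: 23.2
[455.82591407 230.19440235 194.99155441] 34.0
[[336.10379565 262.84953269]
 [335.95709723 265.28644806]
 [335.99889433 264.59229729]]
vial scene [244.6 318.9] 0.58
vial top [225.3 314.3] 0.45
beaker scene [318.7 406.4] 0.94
beaker top [222.7 444.9] 0.59
slide_box scene [347.8 378.1] 0.77
slide_box top [266.4 454.8] 0.72
```

View pics/i.png

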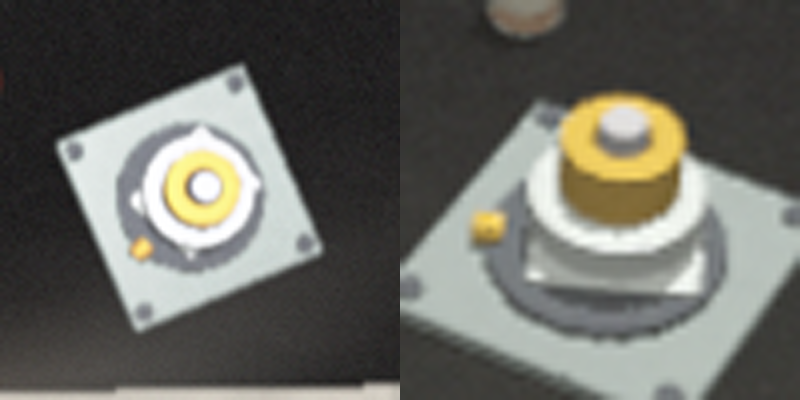

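The brass ring is on top of the aluminium ring. The arbor end at (622,123) stands about 2.4 px above the ring-top centre at (623,139). A fully home collar leaves 7 mm of arbor showing, which predicts 2.44 px. Handing in.

```bash
python3 -c "
from h import *
print(workorder.hand_in(), readout.sense()['time'])"
```

```text
the job is handed in; nothing more can be done
the job is handed in; nothing more can be done
```

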